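Close the sample chamber and hold its bayonet cap at the purge position

TASK

The crucibles are loaded: first push the sample chamber's drawer fully shut, then set the steel bayonet cap (the one with the straight black grip bar) down into the port on top of the chamber, with its two lugs through the two gaps in the port's lip. Turn it clockwise seen from above by 45 degrees, half way to its lock and short of the click, and finish while still gripping it there against its return spring, so that the chamber can purge. Leave the crucible, the blank flange and the spanner on the bench alone.

Things in the scene. Friction and masses are not known exactly. Their poses are not given: they have to be found in the camera images.
- chamber: the sample chamber: steel box fixed to the bench, 220 (x) by 260 (y) by 120 mm high, drawer in its front (-x) face, round port on top; origin at the centre of its underside, x to its back, z up. On its top stands a pressure gauge 60 mm high, 85 mm behind and 100 mm left (+y) of the origin.
- chamber_drawer0 (a joint): opening of the chamber's drawer in m: 0 = fully shut (hard stop); starts 0.04 to 0.08 open. It slides along the chamber's x axis, opening towards the robot, with light friction, and stays where it is left.
- chamber_drawer0_handle (a point): middle of the drawer's bar handle, which runs along the chamber's y axis, 35 mm out from the drawer face and 38 mm below the chamber's top; moves with the drawer. The chamber's +x direction shuts the drawer.
- port_mouth (a point): centre of the port's mouth, level with its rim, 24 mm above the chamber's top. Axes as the chamber's. Rim radius 47 mm outside. Inward lip 6 mm thick, bore 57 mm wide, with two gaps (18 mm wide at the bore, out to radius 38 mm) centred on this frame's +x and -x directions. Below the lip is a 16 mm high groove where the cap's lugs can turn clockwise only, seen from above.
- port_collar (a joint): sprung collar in the groove, turned by the cap's lugs; rad, clockwise from above. 0 at rest; then the cap's turn minus 0.15 (lugs have 0.15 rad of play each way in the gaps). Its spring resists with 0.08 Nm at 0, 0.24 half way, and turns the cap back if let go. From about 0.85 a sprung lock pin is felt; the lock clicks at the end, 1.42 (cap turned 90 degrees).
- cap_center (a point): centre of the loose bayonet cap (250 g), 31 mm above its underside; z up, x along grip bar and lugs (same after a half turn). Plug 50 mm wide, 20 high, foot tapered; two lugs along x, 10 mm wide, to radius 34; disc 82 mm wide, from 11 to 3 mm below this point; black bar 60 (x) by 14 (y) mm, from 3 below to 31 mm above it. Starts standing on the bench. Seated: 11 mm above port_mouth.
- crucible: white ceramic cup, 52 mm across, 50 mm high, loose on the bench; origin at the centre of its underside. To be left alone.
- blank: steel blank flange with a round knob, 68 mm across, 42 mm high, loose on the bench; origin at the centre of its underside. To be left alone.
- spanner: steel spanner lying on the bench; origin under its middle, x along it. To be left alone.

How it is judged:
By the outcome, as a careful person would: the job done as asked, in the order asked, and still so for the second after the job is handed in, while the arm keeps its last pose, push and grip.
It also fails if it takes over 54 s, if anything falls off the work surface, if the arm or the gripper's body presses on something with over 40 N, if the wrist force passes 120 N, or if a joint passes its speed limit or range.

ROBOT

A 7-joint arm with a two-finger parallel gripper is mounted at the origin on the work surface. World frame = base frame: x ahead of the robot, y to its left, z up, the work surface at z = 0. Lengths are in m, angles in rad, forces in N, time in s.
With the tool pointing down it reaches from about 0.425 to 0.925 m from the base axis. Payload 6.8 kg.
Tool frame: the origin (TCP) lies at the very end of the fingers, on their centre line; the grasp point (between the pads) lies 19 mm behind it (r.tcp_to_grasp is the distance from the TCP to the grasp point, in m); z points along the fingers, y is the line along which they close (so a half turn about z gives the same grasp; the last joint's range is limited). The gripper opens to 85 mm and grips with 20 to 120 N. Pads are 22 mm wide; open, the fingers measure 114 mm over their backs; the gripper's body (76 mm by 85 mm) begins 54 mm behind the grasp point. The pads swing forward as they close: fully open they stand 13 mm farther back than shut.
Start: joints at [1.11, 0.477, 0.022, 1.555, -0.011, 1.109, -0.083], TCP at [0.233, -0.633, 0.231] pointing down, gripper open.
Joint ranges: [-2.96, 2.96], [-0.34, 2.1], [-1.41, 1.46], [0.24, 2.44], [-1.37, 4.51], [0.17, 1.92], [-2.96, 2.96]. Speed limits (rad/s): [2.39, 2.39, 3.14, 3.14, 3.14, 3.14, 3.14].

INTERFACE

Orientations are given as a rotation vector (axis times angle).
In Python, from bench import r gives the robot as it stands.
- The arm moves only by the tool step_arm, never from a script. Its argument "moves" is a list of rows, each a list of 7 numbers: the shift along the tool's x, y, z in mm, then the turn, a rotation vector about the tool's x, y, z in rad, then the finger opening in mm, from 0 to 85.4. A call has 1 to 8 rows; each row is the pose to reach, as a shift and turn from the pose commanded when the call began, along the tool's axes at that moment; what a row does not reach only later rows make up. A row lasts 1/10 s, in which the tool goes at most 50 mm and 8.59 degrees, less where a joint would pass 70% of its speed; a pose out of reach is approached as far as the arm can. A call with a gripper value outside its range is refused whole. The fingers move at their own pace and stop on an object; "grip_force" is the grip in N (left out, the last holds). Time passes only in rows, so rows that repeat a pose let the fingers close. It gives the time, the measured TCP pose, the force, the opening and the grip force at its end, in the units of the state.
- r.get_obs(): the state, without advancing time (a new reading comes with each control period).
- r.grab_frame(name): name is "side" or "top" or "wrist"; returns a dict with "image" (384x512x3 uint8, red, green, blue), "depth" (384x512 float32, m along the optical axis (not along the pixel's ray), 0 where there is no reading), "mtx" (3x3 intrinsics, pixels), "k1" (the pictures are not rectified: a ray, as slopes to the right and down, at radius r is drawn at 1 + k1 r^2 times it, then the intrinsics apply), "rvec" (rotation vector, rad) and "tvec" (3), from world to camera coordinates, as OpenCV has them. Camera axes: x right, y down, z forward; pixel columns grow to the right and rows downward; lengths in m; the calibration is good to about 2 mm. A picture is of the moment at which its call begins.
- r.hand_in(): hands the job in; it is judged then, once.
The state is a dict: "clock": time; "joints": joint angles; "qvel": joint speeds; "tau": joint torques, N m; "tcp_pos": TCP position; "orientation": TCP orientation; "contact_force": force on the tool from outside, world axes, zero at the start; "moment": the same for the moment, N m; "grip_width": finger opening in m; "gripper_force": force on a finger pad.
Only numpy, scipy, OpenCV 4.12 (cv2) and the standard library are available. Lean on these libraries where they do the work, as an engineer would, in place of code of your own. Each camera call takes 0.05 s, during which the arm holds its last target. There are 200 camera calls.

## Working session

There is one attempt and no reset: what is moved stays moved. The work goes in short steps, Python scripts to look and compute and a tool call to move; the robot and the scene stay as the last step left them, time stands still between calls to the robot, and variables do not carry over. Pictures are saved under pics/ and viewed, at most 10 in all, crops included, and the job is handed in when it is done.

Besides the shell and the picture viewer there is one more tool, called by a JSON object that holds its "fn" and its "kwargs". step_arm: Moves the arm, as the interface text tells. Its arguments: {"type":"object","properties":{"moves":{"type":"array","items":{"type":"array","items":{"type":"number"}}},"grip_force":{"type":"number"}},"required":["moves"]}

```bash
mkdir -p pics; ls; cat > h.py <<'E'
import numpy as np, cv2
from bench import r
from scipy.spatial.transform import Rotation as R
def grab(n):
    f=r.grab_frame(n); np.savez(f'/tmp/{n}.npz',**f); return f
def pts(f,uv):
    """pixels -> world points using depth map"""
    uv=np.atleast_2d(uv).astype(int); d=f['depth'][uv[:,1],uv[:,0]]
    s=slopes(f,uv); pc=np.c_[s*d[:,None],d]
    return towld(f,pc)
def slopes(f,uv):
    K=np.asarray(f['mtx']); p=np.atleast_2d(np.float64(uv)).reshape(-1,1,2)
    return cv2.undistortPoints(p,K,np.array([float(f['k1']),0,0,0])).reshape(-1,2)
def towld(f,pc):
    M=cv2.Rodrigues(np.float64(f['rvec']))[0]; return (pc-np.ravel(f['tvec']))@M
def plane(f,uv,z):
    s=slopes(f,uv); M=cv2.Rodrigues(np.float64(f['rvec']))[0]
    d=np.c_[s,np.ones(len(s))]@M; c=-M.T@np.ravel(f['tvec'])
    return c+d*((z-c[2])/d[:,2])[:,None]
def proj(f,P):
    return cv2.projectPoints(np.float64(np.atleast_2d(P)),np.float64(f['rvec']),np.float64(f['tvec']),np.asarray(f['mtx']),np.array([float(f['k1']),0,0,0]))[0].reshape(-1,2)
E
python3 - <<'E'
from h import *
for n in ('side','top'):
    f=grab(n); cv2.imwrite(f'pics/{n}0.png',f['image'][:,:,::-1]); print(n,f['mtx'],f['k1'],-cv2.Rodrigues(np.float64(f['rvec']))[0].T@np.ravel(f['tvec']))
o=r.get_obs(); print(o)
E
```

```text
pics
side [[496.25612631   0.         260.92332815]
 [  0.         496.25612631 190.06671925]
 [  0.           0.           1.        ]] 0.02502397627477664 [-0.27130146  0.82419357  0.93209956]
top [[483.1619645    0.         258.72180238]
 [  0.         483.1619645  189.15012684]
 [  0.           0.           1.        ]] -0.12517933873026896 [ 0.21347855 -0.07177838  1.47226933]
{'clock': 0.1, 'joints': array([ 1.10990053,  0.47773625,  0.02232267,  1.55635959, -0.01149459,
        1.10931842, -0.08310471]), 'qvel': array([-2.44285650e-04, -1.27581594e-04,  1.36036545e-05, -1.83545273e-03,
        3.62627194e-05, -8.25295711e-04,  2.14334512e-05]), 'tau': array([ 4.30910455e-03, -5.97762680e+01,  1.61397535e+00, -2.81954241e+01,
        1.29656945e-02,  5.00483395e-03,  2.78356094e-05]), 'tcp_pos': array([ 0.23303778, -0.63291461,  0.23040699]), 'orientation': array([-3.09121546e+00, -5.51067407e-01,  6.50671949e-04]), 'contact_force': array([-0.1628303 ,  0.1068999 ,  0.19700864]), 'moment': array([-0.01140484,  0.0442226 ,  0.01201808]), 'gripper_force': 0.0, 'grip_width': 0.08543783944150182}
```

View pics/top0.png

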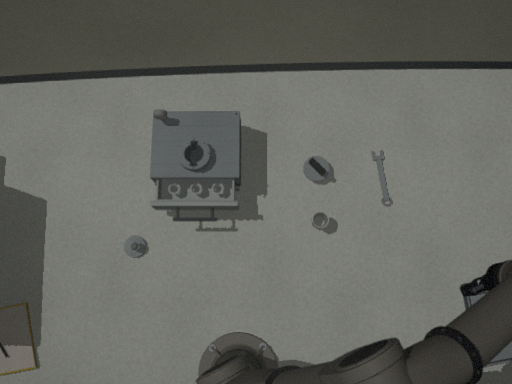

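View pics/side0.png

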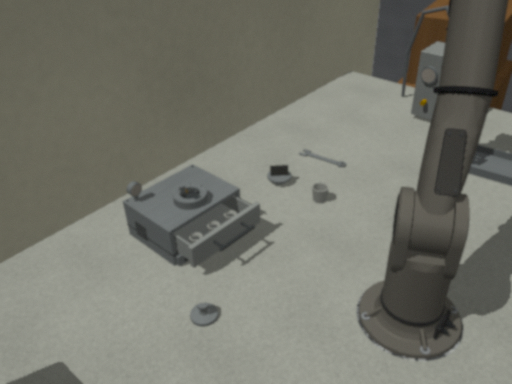

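The top view shows the chamber at about (196,145), its port at (197,154), the drawer handle at (194,214) and the cap at (319,168) with its bar diagonal. The crucible is at (320,221), the blank at (135,246) and the spanner at (382,178). The side view agrees.

```bash
python3 - <<'E'
from h import *
f=dict(np.load('/tmp/top.npz')); im=f['image']; g=cv2.cvtColor(im,cv2.COLOR_RGB2GRAY); dep=f['depth']
v,u=np.mgrid[0:384,0:512]; uv=np.c_[u.ravel(),v.ravel()]
P=pts(f,uv).reshape(384,512,3)
Z=np.where(dep>0,P[...,2],-1)
for n,p in dict(bench=(280,100),top=(225,160),rim=(181,152),bar=(319,166),disc=(310,175),draw=(205,205),handle=(194,218)).items(): print(n,g[p[1],p[0]],Z[p[1],p[0]],P[p[1],p[0]])
def rect(mask,z,name):
    mask=mask.astype(np.uint8); c=max(cv2.findContours(mask,cv2.RETR_EXTERNAL,cv2.CHAIN_APPROX_NONE)[0],key=cv2.contourArea).reshape(-1,2)
    W=plane(f,c,z)[:,:2]; q=cv2.minAreaRect((W*1000).astype(np.float32)); print(name,q,cv2.minEnclosingCircle((W*1000).astype(np.float32)),cv2.fitEllipse((W*1000).astype(np.float32)))
sub=lambda m,a,b,c,d:(m & (u>=a)&(u<=b)&(v>=c)&(v<=d))
rect(sub((Z>.11)&(Z<.132),145,245,105,182),.12,'chtop')
rect(sub(Z>.135,175,220,135,175),.144,'rim')
rect(sub((g<60)&(Z>.045),300,338,150,190),.062,'bar')
rect(sub(Z>.02,300,338,150,190),.028,'disc')
big=np.hstack([cv2.resize(im[y:y+60,x:x+80],None,fx=5,fy=5,interpolation=cv2.INTER_CUBIC) for x,y in((157,125),(280,140))])
cv2.imwrite('pics/crop.png',big[:,:,::-1])
E
```

```text
bench 121 0.002389040057312306 [ 0.84370712 -0.15782229  0.00238904]
top 98 0.12126253401870737 [0.61003119 0.01695278 0.12126253]
rim 94 0.14488027194772835 [0.63128415 0.1419915  0.14488027]
bar 42 0.061818198719652835 [ 0.59975458 -0.26368828  0.0618182 ]
disc 98 0.028989775337943037 [ 0.58079327 -0.23856755  0.02898978]
draw 102 0.10432165805726483 [0.48178287 0.07791044 0.10432166]
handle 53 0.09024313104704157 [0.44707808 0.11176202 0.09024313]
chtop ((661.5505981445312, 105.84896087646484), (260.0760498046875, 210.64053344726562), 88.16941833496094) ((664.0064697265625, 104.69168853759766), 163.8707275390625) ((660.924072265625, 102.36872863769531), (236.45932006835938, 305.16644287109375), 2.2627675533294678)
rim ((626.2346801757812, 105.9820785522461), (93.40277862548828, 91.260986328125), 25.814720153808594) ((625.3801879882812, 106.6355972290039), 48.72968673706055) ((625.76318359375, 106.12820434570312), (90.2164306640625, 94.57476806640625), 95.22256469726562)
bar ((599.9165649414062, -257.5773010253906), (60.504150390625, 17.76430892944336), 41.51385498046875) ((599.2472534179688, -256.9680480957031), 30.36326789855957) ((598.9666748046875, -258.6088562011719), (18.449140548706055, 68.98492431640625), 132.88397216796875)
disc ((601.5455322265625, -258.5457763671875), (81.6400146484375, 79.40860748291016), 41.73966598510742) ((601.5242919921875, -258.56854248046875), 41.499752044677734) ((601.6107788085938, -258.1726989746094), (79.27800750732422, 80.64789581298828), 66.99365234375)
```

View pics/crop.png

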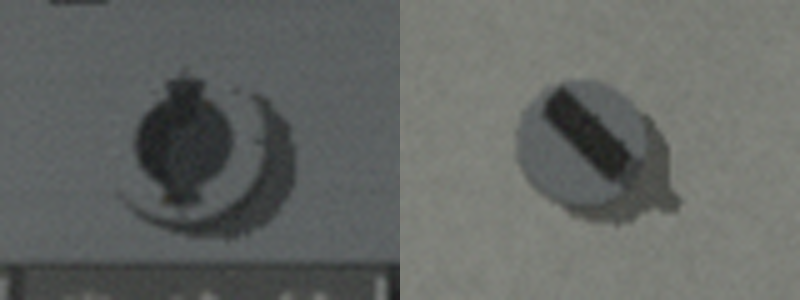

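The crop confirms the port gaps at crop (185,90) and (180,197), so they lie along the chamber's x axis with a yaw of about -2°. It also shows the cap's bar diagonal from (560,100) to (620,165). Next I'll head for the drawer, looking at the cap with the wrist camera on the way.

```bash
cat >> h.py <<'E'
def row(x,y,z,yaw):
    """row to reach world TCP (mm), tool down, tool x at yaw deg"""
    o=r.get_obs(); A=R.from_rotvec(o['orientation'])
    c,s=np.cos(np.radians(yaw)),np.sin(np.radians(yaw))
    B=R.from_matrix(np.array([[c,s,0],[s,-c,0],[0,0,-1]]))
    d=A.inv().apply(np.array([x,y,z])-1000*o['tcp_pos']); w=(A.inv()*B).as_rotvec()
    print('row',d.round(1),w.round(4),'q',o['joints'].round(2),'yaw',np.degrees(np.arctan2(*A.as_matrix()[[1,0],0])).round(2),'tcp',(1000*o['tcp_pos']).round(1),'t',o['clock'])
E
python3 -c "
from h import *
row(500,-300,300,20.2)"
```

```text
row [ 365.5 -220.3  -69.3] [-0.0017  0.0001  0.0003] q [ 1.11  0.48  0.02  1.56 -0.01  1.11 -0.08] yaw 20.22 tcp [ 233.  -632.9  230.4] t 0.1
```

{"fn": "step_arm", "kwargs": {"moves": [[366,-220,-70,0,0,0,85],[366,-220,-70,0,0,0,85],[366,-220,-70,0,0,0,85],[366,-220,-70,0,0,0,85],[366,-220,-70,0,0,0,85],[366,-220,-70,0,0,0,85],[366,-220,-70,0,0,0,85],[366,-220,-70,0,0,0,85]]}}

```text
clock: 0.9
tcp_pos: [0.4811, -0.3239, 0.2961]
orientation: [-3.093, -0.551, 0.001]
contact_force: [0.9, -0.5, 1.2]
grip_width: 0.0849
gripper_force: 0.0
```

{"fn": "step_arm", "kwargs": {"moves": [[0,0,0,0,0,0,85],[0,0,0,0,0,0,85],[0,0,0,0,0,0,85]]}}

```text
clock: 1.2
tcp_pos: [0.4793, -0.3268, 0.2955]
orientation: [-3.093, -0.549, 0.002]
contact_force: [0.3, 0.3, -0.0]
grip_width: 0.0849
gripper_force: 0.0
```

```bash
python3 - <<'E'
from h import *
f=grab('wrist'); cv2.imwrite('pics/w1.png',f['image'][:,:,::-1]); M=cv2.Rodrigues(np.float64(f['rvec']))[0]
print('cam',-M.T@np.ravel(f['tvec']),M[2],M[0],f['mtx'][0],f['k1'])
row(414,108,250,-1.8)
E
```

```text
cam [ 0.54656516 -0.30161041  0.43800391] [-0.26746922 -0.09929546 -0.95843655] [ 3.46462337e-01 -9.38063751e-01  4.98162373e-04] [271.51655325   0.         257.9312024 ] -0.06019887254324749
row [  88.2 -431.1   45.5] [-0.      0.0013  0.3815] q [ 0.6   0.27 -0.13  1.7   0.04  1.17 -0.77] yaw 20.06 tcp [ 479.1 -327.2  295.5] t 1.25
```

View pics/w1.png

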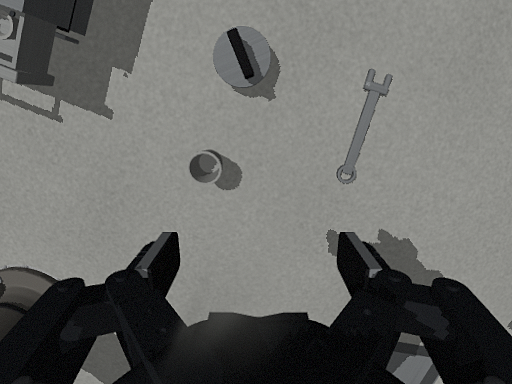

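The wrist view shows the cap at (241,55), the crucible at (206,167) and the spanner at right; the open fingers clear everything. I'll measure the cap from this view and move on to the drawer.

{"fn": "step_arm", "kwargs": {"moves": [[88,-431,45,0,0,0.38,85],[88,-431,45,0,0,0.38,85],[88,-431,45,0,0,0.38,85],[88,-431,45,0,0,0.38,0],[88,-431,45,0,0,0.38,0],[88,-431,45,0,0,0.38,0],[88,-431,45,0,0,0.38,0],[88,-431,45,0,0,0.38,0]]}}

```text
clock: 2.05
tcp_pos: [0.4202, 0.0661, 0.2554]
orientation: [3.141, -0.048, 0.001]
contact_force: [1.3, 0.2, -1.1]
grip_width: 0.0116
gripper_force: 0.0
```

{"fn": "step_arm", "kwargs": {"moves": [[0,0,0,0,0,0,0],[0,0,0,0,0,0,0],[0,0,0,0,0,0,0],[0,0,0,0,0,0,0]]}}

```text
clock: 2.45
tcp_pos: [0.4211, 0.0641, 0.2554]
orientation: [3.141, -0.049, -0.0]
contact_force: [-0.0, 0.4, -0.1]
grip_width: 0.0001
gripper_force: 0.0
```

```bash
python3 - <<'E'
from h import *
f=dict(np.load('/tmp/wrist.npz')); im=f['image']; g=cv2.cvtColor(im,cv2.COLOR_RGB2GRAY)
v,u=np.mgrid[0:384,0:512]; P=pts(f,np.c_[u.ravel(),v.ravel()]).reshape(384,512,3); Z=np.where(f['depth']>0,P[...,2],-1)
sub=(u>205)&(u<285)&(v>15)&(v<105)
def rect(mask,z,name):
    c=max(cv2.findContours(mask.astype(np.uint8),cv2.RETR_EXTERNAL,cv2.CHAIN_APPROX_NONE)[0],key=cv2.contourArea).reshape(-1,2)
    W=(1000*plane(f,c,z)[:,:2]).astype(np.float32); print(name,cv2.minAreaRect(W),cv2.fitEllipse(W),np.percentile(Z[mask],[10,50,90]))
rect(sub&(g<60)&(Z>.054),.062,'bar'); rect(sub&(Z>.02),.028,'disc')
f=grab('wrist'); cv2.imwrite('pics/w2.png',f['image'][:,:,::-1])
row(414,108,68,-1.8)
E
```

```text
bar ((601.50048828125, -257.7784118652344), (59.53701400756836, 14.080355644226074), 42.940216064453125) ((601.89111328125, -257.2295227050781), (14.095232963562012, 76.3133773803711), 132.74395751953125) [0.06050414 0.06179174 0.06284518]
disc ((601.4572143554688, -256.97564697265625), (80.05859375, 80.01195526123047), 20.033708572387695) ((601.574462890625, -256.954833984375), (79.75564575195312, 80.021728515625), 142.93492126464844) [0.02686276 0.02814325 0.06173435]
row [ -8.4 -43.5 187.4] [0.0002 0.0001 0.0008] q [ 0.11  0.06 -0.42  2.06  0.03  1.03 -1.92] yaw -1.75 tcp [421.   64.3 255.4] t 2.5
```

View pics/w2.png

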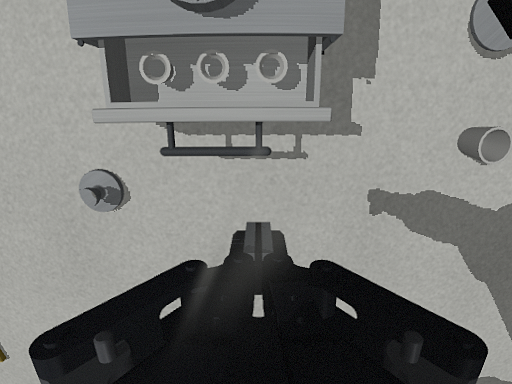

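The wrist view shows the open drawer with three crucibles, its handle bar from (163,152) to (268,152) and the front panel at row 115. The blank at (101,190) is clear of the path. Next I'll measure the handle.

```bash
python3 - <<'E'
from h import *
f=dict(np.load('/tmp/wrist.npz')); g=cv2.cvtColor(f['image'],cv2.COLOR_RGB2GRAY)
L=[(u,w) for u in range(175,260,6) for w in [145+np.argmin(g[145:160,u])]]
W=plane(f,L,.087); print((1000*W[[0,-1]]).round(1), (1000*pts(f,L)[[0,7,-1]]).round(1), L[0],L[-1])
print((1000*plane(f,[(163,152),(268,152)],.087)).round(1))
print((1000*pts(f,[(213,115),(200,130),(213,110)])).round(1))
row(414,108,68,-1.8)
E
```

```text
[[449.8 158.7  87. ]
 [439.9  62.1  87. ]] [[449.5 159.4  85. ]
 [449.1 110.4  84.7]
 [439.8  62.1  86.4]] (175, np.int64(148)) (259, np.int64(154))
[[445.7 173.3  87. ]
 [441.9  51.7  87. ]]
[[ 4.857e+02  1.086e+02  1.090e+02]
 [ 4.627e+02  1.464e+02 -1.000e-01]
 [ 4.908e+02  1.083e+02  1.083e+02]]
row [ -8.4 -43.5 187.4] [0.0002 0.0001 0.0008] q [ 0.11  0.06 -0.42  2.06  0.03  1.03 -1.92] yaw -1.75 tcp [421.   64.3 255.4] t 2.5
```

{"fn": "step_arm", "kwargs": {"moves": [[-8,-46,20,0,0,0,0],[-8,-46,65,0,0,0,0],[-8,-46,110,0,0,0,0],[-8,-46,155,0,0,0,0],[-8,-46,187,0,0,0,0],[-8,-46,187,0,0,0,0],[-8,-46,187,0,0,0,0],[-8,-46,187,0,0,0,0]]}}

```text
clock: 3.3
tcp_pos: [0.4156, 0.1123, 0.0702]
orientation: [-3.141, 0.044, -0.005]
contact_force: [-0.4, 0.7, 0.5]
grip_width: -0.0001
gripper_force: 0.0
```

```bash
python3 - <<'E'
from h import *
row(500,108,68,-1.8)
E
```

```text
row [84.5  2.   2.4] [-0.0008 -0.003   0.0033] q [-0.05  0.36 -0.42  2.23  0.26  0.59 -2.26] yaw -1.61 tcp [415.6 112.3  70.2] t 3.3
```

{"fn": "step_arm", "kwargs": {"moves": [[8,0,0,0,0,0,0],[16,0,0,0,0,0,0],[23,0,0,0,0,0,0],[30,0,0,0,0,0,0],[37,0,0,0,0,0,0],[44,0,0,0,0,0,0],[50,0,0,0,0,0,0],[55,0,0,0,0,0,0]]}}

```text
clock: 4.1
tcp_pos: [0.4695, 0.1106, 0.0684]
orientation: [3.141, -0.043, -0.0]
contact_force: [-0.9, -0.5, 0.9]
grip_width: -0.0001
gripper_force: 0.6
```

{"fn": "step_arm", "kwargs": {"moves": [[3,0,0,0,0,0,0],[6,0,0,0,0,0,0],[9,0,0,0,0,0,0],[12,0,0,0,0,0,0]]}}

```text
clock: 4.5
tcp_pos: [0.481, 0.1102, 0.0684]
orientation: [3.141, -0.043, -0.0]
contact_force: [-0.5, -0.4, 0.5]
grip_width: 0.0002
gripper_force: 0.6
```

```bash
python3 - <<'E'
from h import *
f=grab('wrist'); cv2.imwrite('pics/w3.png',f['image'][:,:,::-1]); print(r.get_obs()['contact_force'],r.get_obs()['tcp_pos'])
v,u=np.mgrid[0:384,0:512]; P=pts(f,np.c_[u.ravel(),v.ravel()]).reshape(384,512,3)
E
```

```text
[-0.05278784 -0.46334478 -0.42600023] [0.4816467  0.11031466 0.06850016]
```

View pics/w3.png

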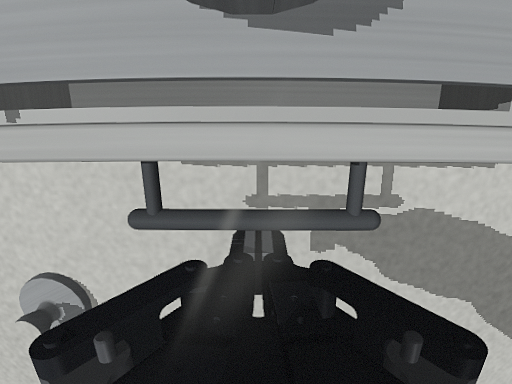

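The fingers are on the handle bar (row 219), and a gap remains between the chamber's front edge (row 80) and the panel's back (row 108). I'll keep pushing in small steps.

```bash
python3 - <<'E'
from h import *
f=dict(np.load('/tmp/wrist.npz'))
print((1000*plane(f,[(256,80)],.12)).round(1),(1000*plane(f,[(256,109),(256,124)],.108)).round(1),(1000*pts(f,[(256,75),(256,95),(256,116),(256,140)])).round(1))
E
```

```text
[[560.6 109.1 120. ]] [[551.6 109.4 108. ]
 [546.2 109.5 108. ]] [[562.2 109.  119.6]
 [558.9 109.5  49.7]
 [548.8 109.5  98.1]
 [540.2 109.7 107.1]]
```

{"fn": "step_arm", "kwargs": {"moves": [[3,0,0,0,0,0,0],[6,0,0,0,0,0,0],[9,0,0,0,0,0,0],[11,0,0,0,0,0,0]]}}

```text
clock: 4.95
tcp_pos: [0.4923, 0.11, 0.0685]
orientation: [-3.141, 0.043, -0.0]
contact_force: [-1.2, 0.2, 0.7]
grip_width: 0.0
gripper_force: 0.5
```

{"fn": "step_arm", "kwargs": {"moves": [[2,0,0,0,0,0,0],[4,0,0,0,0,0,0],[6,0,0,0,0,0,0],[8,0,0,0,0,0,0]]}}

```text
clock: 5.35
tcp_pos: [0.496, 0.1098, 0.068]
orientation: [3.139, -0.041, -0.012]
contact_force: [-16.3, 0.6, 12.5]
grip_width: -0.0
gripper_force: 8.4
```

{"fn": "step_arm", "kwargs": {"moves": [[1,0,0,0,0,0,0],[2,0,0,0,0,0,0],[3,0,0,0,0,0,0],[4,0,0,0,0,0,0]]}}

```text
clock: 5.75
tcp_pos: [0.4961, 0.1097, 0.0677]
orientation: [3.137, -0.04, -0.022]
contact_force: [-27.0, 1.4, 23.9]
grip_width: -0.0002
gripper_force: 13.4
```

{"fn": "step_arm", "kwargs": {"moves": [[-10,0,0,0,0,0,0],[-30,0,0,0,0,0,0],[-40,0,0,0,0,0,0],[-40,0,-40,0,0,0,0],[-40,0,-90,0,0,0,0],[-40,0,-135,0,0,0,0],[-40,0,-180,0,0,0,0],[-40,0,-180,0,0,0,0]]}}

```text
clock: 6.55
tcp_pos: [0.468, 0.1123, 0.2549]
orientation: [-3.138, 0.043, -0.02]
contact_force: [0.8, 0.4, -0.5]
grip_width: 0.0004
gripper_force: 0.0
```

```bash
python3 - <<'E'
from h import *
f=grab('wrist'); cv2.imwrite('pics/w4.png',f['image'][:,:,::-1])
row(590,-262,200,42.9)
E
```

```text
row [133.5 370.   52.3] [ 0.0015 -0.0081 -0.7764] q [ 0.07  0.16 -0.48  1.96  0.09  1.03 -2.05] yaw -1.58 tcp [466.4 111.5 251.8] t 6.6
```

View pics/w4.png

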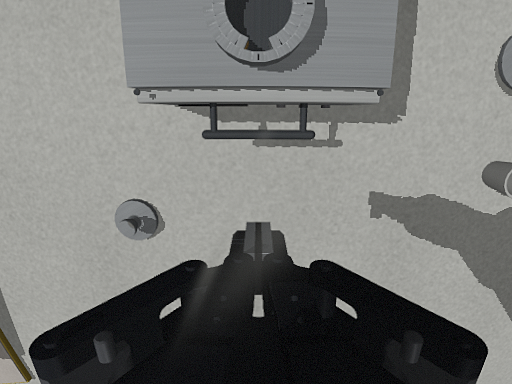

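The drawer is shut: its panel sits flush against the chamber face at row 92. I'll move up for a full view of the port before fetching the cap.

{"fn": "step_arm", "kwargs": {"moves": [[40,6,-40,0,0,0,85],[40,6,-80,0,0,0,85],[40,6,-80,0,0,0,85],[40,6,-80,0,0,0,85]]}}

```text
clock: 7.0
tcp_pos: [0.5041, 0.1037, 0.328]
orientation: [-3.141, 0.043, -0.001]
contact_force: [-0.1, -0.0, -0.2]
grip_width: 0.0581
gripper_force: 0.0
```

```bash
python3 - <<'E'
from h import *
f=grab('wrist'); im=f['image']; g=cv2.cvtColor(im,cv2.COLOR_RGB2GRAY)
v,u=np.mgrid[0:384,0:512]; P=pts(f,np.c_[u.ravel(),v.ravel()]).reshape(384,512,3); Z=np.where(f['depth']>0,P[...,2],-1)
near=(abs(P[...,0]-.626)<.06)&(abs(P[...,1]-.106)<.06)
m=near&(Z>.137)&(Z<.152)
cs,h=cv2.findContours(m.astype(np.uint8),cv2.RETR_CCOMP,cv2.CHAIN_APPROX_NONE)
for c in sorted(cs,key=cv2.contourArea)[-2:]:
    W=(1000*plane(f,c.reshape(-1,2),.144)[:,:2]).astype(np.float32); print(len(c),cv2.fitEllipse(W),cv2.minAreaRect(W))
np.save('/tmp/hole.npy',W)
for c in sorted(cs,key=cv2.contourArea)[-2:-1]:
    W=1000*plane(f,c.reshape(-1,2),.144)[:,:2]
    c0=np.array(cv2.fitEllipse(W.astype(np.float32))[0]);d=W-c0; rr=np.hypot(*d.T); a=np.degrees(np.arctan2(d[:,1],d[:,0]))
    for lo in (-90,90):
        s=(rr>32.5)&(((a-lo)%360)<180); print(lo,s.sum(),W[s].mean(0))
print('median z',np.median(Z[m]))
# chamber front edge
e=[(w,[k for k in range(20,200)]) for w in ()]
t=(Z>.112)&(Z<.13)&(abs(P[...,1]-.106)<.125)
pt=[]
for uu in range(0,512):
    vs=np.where(t[:,uu])[0]
    if len(vs)>10: pt.append((uu,vs.max()))
W=1000*plane(f,pt,.12); W=W[(abs(W[:,1]-106)<110)]; l=cv2.fitLine(W[:,:2].astype(np.float32),cv2.DIST_HUBER,0,.01,.01).ravel(); print('front',l,np.degrees(np.arctan2(l[1],l[0])))
x,y=proj(f,[[.626,.106,.144]])[0]; print(x,y)
cr=cv2.resize(im[max(0,int(y)-70):int(y)+70,int(x)-80:int(x)+80],None,fx=4,fy=4); cv2.imwrite('pics/port.png',cr[:,:,::-1])
row(590,-262,200,42.9)
E
```

```text
191 ((625.3916625976562, 108.2583999633789), (54.04608917236328, 72.49443054199219), 88.2920913696289) ((625.3224487304688, 108.45687866210938), (74.30094909667969, 57.41142272949219), 28.92987060546875)
246 ((626.2177734375, 108.33634185791016), (93.13385009765625, 93.60404205322266), 162.43795776367188) ((626.5567626953125, 108.47171020507812), (93.8489990234375, 93.58064270019531), 42.96785354614258)
-90 32 [661.51783688 107.65597391]
90 31 [589.13061469 109.31019998]
median z 0.143912533880674
front [2.5515366e-02 9.9967444e-01 5.6051196e+02 8.5766121e+01] 88.53791
253.0165868558565 60.519452969305306
row [ 96.9 362.9 127. ] [-2.000e-04  1.900e-03 -7.759e-01] q [ 0.08  0.16 -0.46  1.78  0.08  1.21 -1.99] yaw -1.56 tcp [503.3 103.5 327. ] t 7.05
```

View pics/port.png

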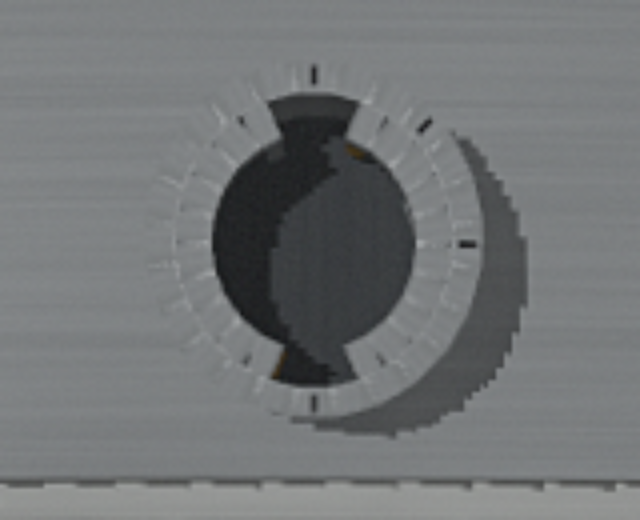

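The port crop shows the gaps centred along the vertical at about (315,105) and (315,370), with the bore at (314,243). That puts the port at (626,108) mm with a yaw of about -1.4°. Now to the cap.

{"fn": "step_arm", "kwargs": {"moves": [[97,363,127,0,0,-0.776,85],[97,363,127,0,0,-0.776,85],[97,363,127,0,0,-0.776,85],[97,363,127,0,0,-0.776,85],[97,363,127,0,0,-0.776,85],[97,363,127,0,0,-0.776,85],[97,363,127,0,0,-0.776,85],[97,363,127,0,0,-0.776,85]]}}

```text
clock: 7.85
tcp_pos: [0.5884, -0.2576, 0.2003]
orientation: [-2.921, -1.149, 0.004]
contact_force: [0.1, 0.5, 0.7]
grip_width: 0.0849
gripper_force: 0.0
```

{"fn": "step_arm", "kwargs": {"moves": [[0,0,0,0,0,0,85],[0,0,0,0,0,0,85],[0,0,0,0,0,0,85]]}}

```text
clock: 8.15
tcp_pos: [0.5892, -0.2543, 0.2024]
orientation: [-2.921, -1.151, 0.001]
contact_force: [-1.0, 0.1, -0.2]
grip_width: 0.0848
gripper_force: 0.0
```

```bash
cat > cap.py <<'E'
from h import *
f=grab('wrist'); im=f['image']; g=cv2.cvtColor(im,cv2.COLOR_RGB2GRAY)
v,u=np.mgrid[0:384,0:512]; P=pts(f,np.c_[u.ravel(),v.ravel()]).reshape(384,512,3); Z=np.where(f['depth']>0,P[...,2],-1)
sub=(abs(P[...,0]-.6015)<.055)&(abs(P[...,1]+.2575)<.055)
def rect(mask,z,name):
    c=max(cv2.findContours(mask.astype(np.uint8),cv2.RETR_EXTERNAL,cv2.CHAIN_APPROX_NONE)[0],key=cv2.contourArea).reshape(-1,2)
    W=(1000*plane(f,c,z)[:,:2]).astype(np.float32); print(name,cv2.minAreaRect(W),cv2.fitEllipse(W),np.percentile(Z[mask],[10,50,90]))
rect(sub&(g<60)&(Z>.057)&(Z<.068),.062,'bar'); rect(sub&(Z>.02)&(Z<.07),.028,'disc')
row(601.6,-257.3,34,42.9)
E
python3 cap.py
```

```text
bar ((602.6859741210938, -256.13427734375), (60.03417205810547, 13.551200866699219), 42.25432205200195) ((602.78369140625, -256.1153564453125), (13.825380325317383, 80.69477844238281), 132.44815063476562) [0.06091646 0.06188323 0.06290373]
disc ((602.4402465820312, -256.06658935546875), (81.24649047851562, 80.56774139404297), 19.19273567199707) ((602.4099731445312, -256.1891174316406), (80.12203216552734, 80.88285064697266), 134.49253845214844) [0.02711464 0.02824382 0.06185731]
row [  6.5  10.7 169.1] [-0.0011 -0.0005  0.0029] q [ 0.56  0.47 -0.34  1.65  0.17  1.05 -0.65] yaw 43.07 tcp [ 589.6 -254.   203.1] t 8.2
```

{"fn": "step_arm", "kwargs": {"moves": [[7.6,10.4,40,0,0,0.008,50],[7.6,10.4,80,0,0,0.008,45],[7.6,10.4,120,0,0,0.008,45],[7.6,10.4,150,0,0,0.008,45],[7.6,10.4,169,0,0,0.008,45],[7.6,10.4,169,0,0,0.008,45],[7.6,10.4,169,0,0,0.008,45]]}}

```text
clock: 8.9
tcp_pos: [0.6029, -0.2576, 0.0353]
orientation: [2.927, 1.14, 0.001]
contact_force: [0.3, -0.2, -0.4]
grip_width: 0.0451
gripper_force: 0.0
```

```bash
python3 -c "
from h import *
row(602.3,-256.4,34,42.6)"
```

```text
row [ 0.4 -1.3  1.3] [ 0.0004 -0.0008 -0.0009] q [ 0.51  0.69 -0.29  1.72  0.26  0.77 -0.73] yaw 42.55 tcp [ 602.9 -257.6   35.3] t 8.9
```

{"fn": "step_arm", "kwargs": {"moves": [[0,-1,1,0,0,0,10],[0,-1,1,0,0,0,5],[0,-1,1,0,0,0,5],[0,-1,1,0,0,0,5],[0,-1,1,0,0,0,5],[0,-1,1,0,0,0,5]], "grip_force": 80}}

```text
clock: 9.5
tcp_pos: [0.6025, -0.258, 0.0351]
orientation: [2.927, 1.137, 0.003]
contact_force: [-2.0, 1.4, 7.2]
grip_width: 0.0127
gripper_force: 79.3
```

```bash
python3 -c "
from h import *
row(602,-257,250,42.6)"
```

```text
row [   0.6   -0.7 -214.9] [ 0.0017 -0.0012 -0.0026] q [ 0.51  0.68 -0.29  1.72  0.26  0.77 -0.73] yaw 42.45 tcp [ 602.5 -258.    35.1] t 9.5
```

{"fn": "step_arm", "kwargs": {"moves": [[0,0,-20,0,0,0,5],[0,0,-60,0,0,0,5],[0,0,-110,0,0,0,5],[0,0,-160,0,0,0,5],[0,0,-205,0,0,0,5],[0,0,-225,0,0,-0.15,5],[0,0,-225,0,0,-0.3,5],[0,0,-225,0,0,-0.45,5]]}}

```text
clock: 10.3
tcp_pos: [0.6014, -0.2582, 0.2595]
orientation: [2.594, 1.769, 0.001]
contact_force: [0.4, 0.1, -2.6]
grip_width: 0.0125
gripper_force: 78.5
```

```bash
python3 -c "
from h import *
o=r.get_obs();print(o['contact_force'],o['moment'],o['grip_width'])
row(626,108,250,112)"
```

```text
[ 0.43212679  0.10495121 -2.63034417] [ 0.02373774  0.0148519  -0.02385807] 0.012517924679731151
row [ 349.9 -110.9    9.2] [ 0.0013  0.0011 -0.758 ] q [ 0.62  0.46 -0.43  1.55  0.2   1.18 -0.23] yaw 68.57 tcp [ 601.4 -258.2  259.5] t 10.3
```

{"fn": "step_arm", "kwargs": {"moves": [[350,-111,0,0,0,-1.1,5],[350,-111,0,0,0,-1.1,5],[350,-111,0,0,0,-1.1,5],[350,-111,0,0,0,-1.1,5],[350,-111,0,0,0,-1.1,5],[350,-111,0,0,0,-1.1,5],[350,-111,0,0,0,-1.1,5],[350,-111,0,0,0,-1.1,5]]}}

```text
clock: 11.1
tcp_pos: [0.6267, 0.1155, 0.2588]
orientation: [-1.278, -2.868, -0.006]
contact_force: [-0.8, 0.3, -3.2]
grip_width: 0.0125
gripper_force: 78.6
```

```bash
python3 -c "
from h import *
row(626,108,220,178.6)"
```

```text
row [-5.2 -5.6 38.8] [ 0.0036 -0.0019 -0.8138] q [ 0.26  0.49 -0.75  1.58  0.35  1.21  0.17] yaw 131.97 tcp [626.7 115.5 258.8] t 11.1
```

{"fn": "step_arm", "kwargs": {"moves": [[-5,-6,35,0,0,-0.814,5],[-5,-6,35,0,0,-0.814,5],[-5,-6,35,0,0,-0.814,5],[-5,-6,35,0,0,-0.814,5],[-5,-6,35,0,0,-0.814,5],[-5,-6,35,0,0,-0.814,5],[-5,-6,35,0,0,-0.814,5],[-5,-6,35,0,0,-0.814,5]]}}

```text
clock: 11.9
tcp_pos: [0.6269, 0.0997, 0.2231]
orientation: [-0.062, -3.141, 0.001]
contact_force: [-0.5, 0.3, -4.3]
grip_width: 0.0124
gripper_force: 79.0
```

```bash
python3 - <<'E'
from h import *
f=grab('wrist'); cv2.imwrite('pics/w5.png',f['image'][:,:,::-1])
row(627,108.2,200,178.6); print(r.get_obs()['grip_width'])
E
```

```text
row [ 0.3  8.3 23.2] [-0.0005 -0.0002 -0.0147] q [ 0.37  0.58 -0.91  1.62  0.48  1.19  0.89] yaw 177.76 tcp [627.   99.9 223.3] t 11.95
0.012771112380702748
```

View pics/w5.png

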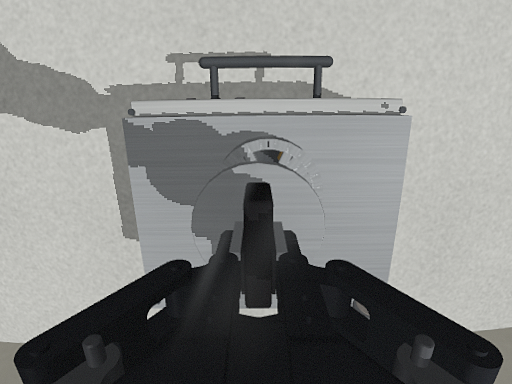

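The wrist view shows the held cap's disc (arc topping out near (262,162)) with its bar at (258,240). The port's front rim and a gap are just visible at (268,150). I'll fit both arcs at their known radii from this opposite viewing side, so that camera bias cancels.

```bash
python3 - <<'E'
from h import *
from scipy.optimize import least_squares
f=dict(np.load('/tmp/wrist.npz')); g=cv2.cvtColor(f['image'],cv2.COLOR_RGB2GRAY)
v,u=np.mgrid[0:384,0:512]; P=pts(f,np.c_[u.ravel(),v.ravel()]).reshape(384,512,3); Z=np.where(f['depth']>0,P[...,2],-1)
def fit(lo,hi,z,rad,vmax):
    m=(Z>lo)&(Z<hi)&(u>170)&(u<350)&(v<vmax)&(v>120)
    top=[(k,np.where(m[:,k])[0].min()-.5) for k in range(170,350) if m[:,k].sum()>2]
    W=1000*plane(f,top,z)[:,:2]
    s=least_squares(lambda p:np.hypot(*(W-p).T)-rad,[626,104],loss='soft_l1',f_scale=.5); print(s.x,len(top),np.abs(s.fun).mean(),np.median(Z[m]))
t=.2233
fit(.205,.225,t-.0071,41,225); fit(.138,.15,.144,47,170)
m=(g<60)&(Z>.24)&(Z<.262)&(u>235)&(u<280)&(v<235); print(m.sum(), np.median(Z[m]))
c=np.argwhere(m)[:,::-1]; W=1000*plane(f,c,t+.027)[:,:2]; l=cv2.fitLine(W.astype(np.float32),2,0,.01,.01).ravel(); print('bar',np.degrees(np.arctan2(l[1],l[0])),l[2:])
b=1000*plane(f,proj(f,[[.6262,.1083,.144]]),.144); 
# front chamber edge
e=[(k,np.where((Z[:,k]>.113)&(Z[:,k]<.13))[0].min()-.5) for k in range(140,395,3)]
W=1000*plane(f,e,.12)[:,:2]; l=cv2.fitLine(W.astype(np.float32),cv2.DIST_HUBER,0,.01,.01).ravel(); print('front',np.degrees(np.arctan2(l[1],l[0])),l[2:])
E
```

```text
[624.3204345  100.07414735] 133 0.3954173323512769 0.21585419571775855
[625.45126577 108.09266718] 98 0.24538411182580863 0.14384433230339666
1173 0.24960669029795052
bar -1.6717694 [601.8927   101.158615]
front 88.50141 [560.9495   97.92679]
```

{"fn": "step_arm", "kwargs": {"moves": [[-0.6,8.1,0,0,0,-0.01,5],[-0.6,8.1,10,0,0,-0.01,5],[-0.6,8.1,20,0,0,-0.01,5],[-0.6,8.1,30,0,0,-0.01,5],[-0.6,8.1,36,0,0,-0.01,5],[-0.6,8.1,36,0,0,-0.01,5],[-0.6,8.1,36,0,0,-0.01,5]]}}

```text
clock: 12.65
tcp_pos: [0.628, 0.1084, 0.1872]
orientation: [-0.042, -3.141, -0.0]
contact_force: [0.4, 0.3, -2.9]
grip_width: 0.0128
gripper_force: 79.0
```

```bash
python3 -c "
from h import *
print(r.get_obs()['contact_force'])
row(627.6,108,159,178.4)"
```

```text
[ 0.41698835  0.29462701 -2.9051772 ]
row [ 0.4 -0.4 28.2] [ 0.0001 -0.0003  0.0009] q [ 0.35  0.62 -0.89  1.65  0.52  1.13  0.86] yaw 178.45 tcp [628.  108.4 187.2] t 12.65
```

{"fn": "step_arm", "kwargs": {"moves": [[0.4,-0.3,3,0,0,0,5],[0.4,-0.3,6,0,0,0,5],[0.4,-0.3,9,0,0,0,5],[0.4,-0.3,12,0,0,0,5],[0.4,-0.3,14,0,0,0,5],[0.4,-0.3,14,0,0,0,5]]}}

```text
clock: 13.25
tcp_pos: [0.6274, 0.1081, 0.1729]
orientation: [-0.042, -3.141, 0.0]
contact_force: [0.1, 0.2, -3.2]
grip_width: 0.0126
gripper_force: 79.0
```

{"fn": "step_arm", "kwargs": {"moves": [[0,0,2,0,0,0,5],[0,0,4,0,0,0,5],[0,0,6,0,0,0,5],[0,0,8,0,0,0,5],[0,0,8,0,0,0,5]]}}

```text
clock: 13.75
tcp_pos: [0.6274, 0.1081, 0.165]
orientation: [-0.042, -3.141, 0.0]
contact_force: [-0.8, 0.4, -3.0]
grip_width: 0.0124
gripper_force: 79.0
```

{"fn": "step_arm", "kwargs": {"moves": [[0,0,2,0,0,0,5],[0,0,4,0,0,0,5],[0,0,5.5,0,0,0,5],[0,0,6.5,0,0,0,5],[0,0,6.5,0,0,0,5]]}}

```text
clock: 14.25
tcp_pos: [0.6276, 0.1081, 0.1592]
orientation: [-0.042, -3.141, 0.001]
contact_force: [-2.4, 0.3, 0.8]
grip_width: 0.0126
gripper_force: 79.4
```

```bash
python3 -c "
from h import *
o=r.get_obs();print(o['contact_force'],o['moment'])
row(627.6,108,158,133.6)"
```

```text
[-2.43978069  0.32155621  0.79992078] [-0.16548549  0.40074267  0.09350446]
row [-0.  -0.1  1.2] [-4.000e-04  1.000e-04  7.829e-01] q [ 0.34  0.64 -0.87  1.67  0.55  1.09  0.84] yaw 178.46 tcp [627.6 108.1 159.2] t 14.25
```

{"fn": "step_arm", "kwargs": {"moves": [[0,0,0.7,0,0,0,5],[0,0,0.7,0,0,0.1,5],[0.1,-0.3,0.7,0,0,0.2,5],[0.1,-0.5,0.7,0,0,0.3,5],[0.1,-0.7,0.7,0,0,0.4,5],[0.2,-0.8,0.7,0,0,0.48,5]]}}

```text
clock: 14.85
tcp_pos: [0.6276, 0.108, 0.1591]
orientation: [0.791, 3.039, 0.001]
contact_force: [-2.5, -0.2, 3.7]
grip_width: 0.0127
gripper_force: 80.0
```

```bash
python3 -c "
from h import *
o=r.get_obs();print(o['contact_force'],o['moment'],o['grip_width'])
row(627.0,109.0,158.5,133.5)"
```

```text
[-2.48214607 -0.17929998  3.66662079] [0.02081798 0.5292592  0.31303537] 0.012725043076371116
row [1.  0.6 0.6] [0.001  0.0007 0.3021] q [ 0.27  0.6  -0.77  1.68  0.47  1.05  0.42] yaw 150.81 tcp [627.6 108.  159.1] t 14.85
```

{"fn": "step_arm", "kwargs": {"moves": [[0.1,0,0,0,0,0.08,5],[0.2,-0.2,0,0,0,0.16,5],[0.3,-0.3,0,0,0,0.23,5],[0.3,-0.3,0,0,0,0.29,5],[0.3,-0.3,0,0,0,0.3,5],[0.3,-0.3,0,0,0,0.3,5]]}}

```text
clock: 15.45
tcp_pos: [0.6275, 0.1079, 0.1591]
orientation: [1.23, 2.889, 0.002]
contact_force: [-1.1, -0.7, 4.9]
grip_width: 0.0128
gripper_force: 80.3
```

```bash
python3 - <<'E'
from h import *
o=r.get_obs();print(o['contact_force'],o['moment'],o['grip_width'])
row(627.0,109.0,158.5,133.5)
f=grab('wrist'); cv2.imwrite('pics/w6.png',f['image'][:,:,::-1])
g=cv2.cvtColor(f['image'],cv2.COLOR_RGB2GRAY)
v,u=np.mgrid[0:384,0:512]; P=pts(f,np.c_[u.ravel(),v.ravel()]).reshape(384,512,3); Z=np.where(f['depth']>0,P[...,2],-1)
m=(g<60)&(Z>.178)&(Z<.194)&(u>225)&(u<290)&(v<235)&(v>120); c=np.argwhere(m)[:,::-1]; print(m.sum(),np.median(Z[m]))
W=1000*plane(f,c,.186)[:,:2]; l=cv2.fitLine(W.astype(np.float32),2,0,.01,.01).ravel(); print('bar',np.degrees(np.arctan2(l[1],l[0])),l[2:])
md=(g>60)&(Z>.145)&(Z<.16)&(v<220)&(abs(u-256)<100); print('disc',np.median(Z[md]))
E
```

```text
[-1.10062959 -0.7444837   4.88614226] [0.09514914 0.3428162  0.24252301] 0.012849747498647446
row [1.1 0.4 0.6] [0.0016 0.0008 0.0066] q [ 0.23  0.58 -0.7   1.68  0.43  1.03  0.15] yaw 133.88 tcp [627.5 107.9 159.1] t 15.45
1147 0.18568143752189806
bar -47.100605 [610.06287 125.58043]
disc 0.15190128004709463
```

View pics/w6.png

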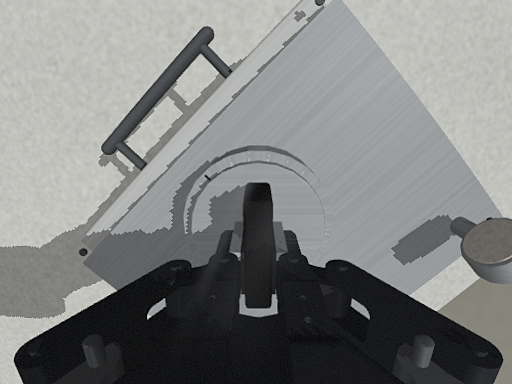

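The view shows the cap seated (disc top at 0.152 m, as specified) and still gripped, with its bar at about -46.5° against -1.45° at the start. The drawer is flush shut, and the moment is 0.24 Nm, the half-way spring value. I'll hold briefly to confirm it is steady, then hand in.

{"fn": "step_arm", "kwargs": {"moves": [[0,0,0,0,0,0.003,5],[0,0,0,0,0,0.003,5],[0,0,0,0,0,0.003,5],[0,0,0,0,0,0.003,5]]}}

```text
clock: 15.9
tcp_pos: [0.6275, 0.1079, 0.1591]
orientation: [1.234, 2.888, 0.002]
contact_force: [-1.9, -0.2, 6.5]
grip_width: 0.0128
gripper_force: 80.4
```

```bash
python3 - <<'E'
from h import *
o=r.get_obs();print(o['contact_force'],o['moment'],o['grip_width'])
row(627.5,107.9,159,133.5)
print(r.hand_in())
E
```

```text
[-1.93551089 -0.20228782  6.52601936] [-0.02326056  0.33501272  0.40564018] 0.01275359713076562
row [-0.   0.   0.1] [0.0016 0.0006 0.004 ] q [ 0.23  0.58 -0.7   1.68  0.43  1.03  0.15] yaw 133.73 tcp [627.5 107.9 159.1] t 15.9
the job is handed in; nothing more can be done
None
```

The drawer is pushed fully shut and the cap is seated in the port, turned clockwise about 45° and still gripped there against its spring; I handed the job in at 15.9 s (no verdict was shown), and the crucible, blank flange and spanner were not touched.

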